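# Reload the candle-tin magazines and trip the limit switch

## Robot

A 6-joint arm with a two-finger parallel gripper is mounted at the origin on the work surface. World frame = base frame: x ahead of the robot, y to its left, z up, the work surface at z = 0. Lengths are in m, angles in rad, forces in N, time in s.
With the tool pointing down it reaches from about 0.375 to 0.925 m from the base axis. Payload 5.7 kg.
Tool frame: the origin (TCP) lies at the very end of the fingers, on their centre line; the grasp point (between the pads) lies ctrl.grip_depth behind it (ctrl.grip_depth is the distance from the TCP to the grasp point, in m); z points along the fingers, y is the line along which they close (so a half turn about z gives the same grasp; the last joint's range is limited). The gripper opens to 88 mm and grips with 3 to 60 N. Pads are 20 mm wide; open, the fingers measure 115 mm over their backs; the gripper's body (75 mm by 178 mm) begins 61 mm behind the grasp point.
Start: joints at [1.112, 0.359, 1.51, -0, 1.272, -0.115], TCP at [0.202, 0.565, 0.223] pointing down, gripper open.
Joint ranges: [-2.97, 2.97], [-1.01, 2.36], [0.21, 2.38], [-0.96, 4.11], [0.2, 2.71], [-2.98, 2.98]. Speed limits (rad/s): [2.39, 2.39, 3.14, 3.14, 3.14, 3.14].

## Interface

Orientations are given as a rotation vector (axis times angle).
In Python, from workcell import ctrl gives the robot as it stands.
- The arm moves only by the tool arm_command, never from a script. Its argument "commands" is text: rows parted by semicolons, each of 5 numbers parted by spaces: the gripper's target within -1 to 1 (fully open at 1, half-way at 0, shut at -1), then the shift along the tool's x, y, z in mm, then the turn about the tool's z in rad. A call has 1 to 8 rows; each row shifts and turns the commanded pose from where the row before left it, along the tool's axes as they then stand; what a row does not reach is not made up. A row lasts 1/12 s, in which the tool goes at most 41.7 mm and 7.16 degrees, less where a joint would pass 70% of its speed; a pose out of reach is approached as far as the arm can. A call is refused whole if a number of a shift passes 41.7 or a number of a turn 0.125, either way. A call with a gripper value outside its range is refused whole. The fingers move at their own pace and stop on an object; "squeeze" is the grip in N (left out, the last holds). Time passes only in rows, so rows that do not move let the fingers close. It gives the time, the measured TCP pose, the force, the opening and the grip force at its end, in the units of the state.
- ctrl.read_state(): the state, without advancing time (a new reading comes with each control period).
- ctrl.camera(name): name is "side" or "top"; returns the picture (480x640x3 uint8, red, green, blue); there is no depth.
- ctrl.calibration(name): a dict with "intrinsics" (3x3 intrinsics, pixels), "dist_coeffs" ([k1, k2, p1, p2, k3] as OpenCV has them; the pictures are not rectified), "xyz" and "attitude" of the camera in the world. Camera axes: x right, y up, looking along -z (the intrinsics and any distortion apply to the point x, -y, -z); pixel columns grow to the right and rows downward; lengths in m; the calibration is good to about 2 mm. A picture is of the moment at which its call begins. calibration takes no time and is no camera call.
- ctrl.job_done(): hands the job in; it is judged then, once.
The state is a dict: "clock": time; "qpos": joint angles; "joint_vel": joint speeds; "effort": joint torques, N m; "position": TCP position; "ee_rot": TCP orientation; "ft_force": force on the tool from outside, world axes, zero at the start; "wrist_torque": the same for the moment, N m; "finger_gap": opening from 0.0 (shut) to 1.0 (fully open); "grip_force": force on a finger pad.
Only numpy, scipy, OpenCV 4.12 (cv2) and the standard library are available. Lean on these libraries where they do the work, as an engineer would, in place of code of your own. Each camera call takes 0.05 s, during which the arm holds its last target. There are 200 camera calls.

## Task

Start loading by pushing the limit switch's roller lever over until it clicks, without forcing it to its stop, and letting it spring back; then nest all the empty stacking tins upright, the large ones in one stack on the wide-collared magazine plate and the small ones in one stack on the narrow-collared plate, each seated fully home. When every tin is in, click the switch once more in the same way and let it spring back to report the load, and leave the bottle, jar and can standing.

Things in the scene. Friction and masses are not known exactly. Their poses are not given: they have to be found in the camera images.
- large1: Large stacking tin, bare aluminium, open, mouth up: 76 mm high, weighted round foot 47 mm across tapering out to 57 mm at 40 mm up, then a straight rim band 68 mm across (60 inside) from 40 to 76 mm up. Nested, the band sits on the rim below: each large tin stands 36 mm above the last. About 140 g. Origin: centre of the underside, z up. May be absent.
- large2: Large stacking tin, bare aluminium, open, mouth up: 76 mm high, weighted round foot 47 mm across tapering out to 57 mm at 40 mm up, then a straight rim band 68 mm across (60 inside) from 40 to 76 mm up. Nested, the band sits on the rim below: each large tin stands 36 mm above the last. About 140 g. Origin: centre of the underside, z up. May be absent.
- large3: Large stacking tin, bare aluminium, open, mouth up: 76 mm high, weighted round foot 47 mm across tapering out to 57 mm at 40 mm up, then a straight rim band 68 mm across (60 inside) from 40 to 76 mm up. Nested, the band sits on the rim below: each large tin stands 36 mm above the last. About 140 g. Origin: centre of the underside, z up. May be absent.
- small1: Small stacking tin, bare aluminium, open, mouth up: 60 mm high, weighted round foot 36 mm across tapering out to 45 mm at 30 mm up, then a straight rim band 56 mm across (48 inside) from 30 to 60 mm up. Nested, the band sits on the rim below: each small tin stands 30 mm above the last. About 100 g. Origin: centre of the underside, z up. May be absent.
- small2: Small stacking tin, bare aluminium, open, mouth up: 60 mm high, weighted round foot 36 mm across tapering out to 45 mm at 30 mm up, then a straight rim band 56 mm across (48 inside) from 30 to 60 mm up. Nested, the band sits on the rim below: each small tin stands 30 mm above the last. About 100 g. Origin: centre of the underside, z up. May be absent.
- small3: Small stacking tin, bare aluminium, open, mouth up: 60 mm high, weighted round foot 36 mm across tapering out to 45 mm at 30 mm up, then a straight rim band 56 mm across (48 inside) from 30 to 60 mm up. Nested, the band sits on the rim below: each small tin stands 30 mm above the last. About 100 g. Origin: centre of the underside, z up. May be absent.
- dock_large: Fixed magazine plate for large tins: dark steel, 110 x 110 x 12 mm, with a white collar 56 mm inside, 68 mm outside in its middle, top 30 mm above the bench. The bottom tin's foot stands inside the collar, 12 mm above the bench, 2 mm play. Origin: centre of the underside, z up. The two plates may change places.
- dock_small: Fixed magazine plate for small tins: dark steel, 110 x 110 x 12 mm, with a white collar 45 mm inside, 57 mm outside in its middle, top 30 mm above the bench. The bottom tin's foot stands inside the collar, 12 mm above the bench, 2 mm play. Origin: centre of the underside, z up. The two plates may change places.
- switch: Fixed roller-lever limit switch: grey box with black head, 108 mm high, on an 80 x 90 mm foot plate. The lever pivots before the head's -x face, about an axis along the switch's own x, 94 mm up, and leans to the switch's own +y side when pushed. Origin: centre of the underside of the foot plate.
- roller (a point): Centre of the black roller (24 mm diameter, 16 mm wide) at the top of the upright lever, 55 mm above the pivot, 45 mm to the switch's own -x side of its origin and 149 mm above the bench at rest; moves with the lever. Push it from the switch's -y side towards +y, e.g. with the closed fingers pointing down.
- switch_arm (a joint): Lever angle in rad: 0 upright at rest, growing as the roller is pushed to the switch's +y side (it cannot lean the other way). Clicks at 0.45 rad; keep it there about 0.2 s. Hard stop at 1.2; beyond 1.0 it is being forced. A spring (about 0.7 N at the roller at first, 3 N at the click) returns it to 0.
- bottle: Amber glass bottle, 64 mm diameter, 150 mm high, bystander. Origin: centre of the underside.
- jar: Glass jar with lid, 72 mm diameter, 90 mm high, bystander. Origin: centre of the underside.
- can: Closed aluminium can, 76 mm diameter, 100 mm high, bystander. Origin: centre of the underside.

How it is judged:
By the outcome, as a careful person would: the job done as asked, in the order asked, and still so for the second after the job is handed in, with the robot touching nothing.
Of large1, small1, large2, small2, large3, small3 only 4 to 6 are there at a start; the rules pass over those that are not, and their reading is None.
At some moment in a run one of large1, small1, large2, small2, large3, small3 may be knocked a few centimetres aside while the robot is not near it.
It also fails if it takes over 210 s, if anything falls off the work surface, if the arm or the gripper's body presses on something with over 40 N, if the wrist force passes 120 N, or if a joint passes its speed limit or range.

## Working session

There is one attempt and no reset: what is moved stays moved. The work goes in short steps, Python scripts to look and compute and a tool call to move; the robot and the scene stay as the last step left them, time stands still between calls to the robot, and variables do not carry over. Pictures are saved under pics/ and viewed, at most 14 in all, crops included, and the job is handed in when it is done.

Besides the shell and the picture viewer there is one more tool, called after "Request:" as a command line: name --argument value ..., lists and objects as JSON in quotes. arm_command: Moves the arm, as the interface text tells. Its arguments: {"type":"object","properties":{"commands":{"type":"string"},"squeeze":{"type":"number"}},"required":["commands"]}

```bash
ls; mkdir -p pics
cat > h.py <<'E'
import numpy as np, cv2
from scipy.spatial.transform import Rotation as R
from workcell import ctrl
def cal(n):
    c=ctrl.calibration(n); return c
def rot(c):
    a=np.array(c["attitude"],float)
    return a if a.shape==(3,3) else R.from_rotvec(a).as_matrix()
def px2w(n,u,v,z):
    c=cal(n);K=np.array(c["intrinsics"],float);d=np.array(c["dist_coeffs"],float)
    p=cv2.undistortPoints(np.array([[[u,v]]],float),K,d)[0,0]
    r=rot(c)@np.array([p[0],-p[1],-1]);o=np.array(c["xyz"])
    return o+r*(z-o[2])/r[2]
def w2px(n,P):
    c=cal(n);K=np.array(c["intrinsics"],float);d=np.array(c["dist_coeffs"],float)
    q=(np.atleast_2d(P)-np.array(c["xyz"]))@rot(c)*[1,-1,-1]
    return cv2.projectPoints(q.reshape(-1,1,3),np.zeros(3),np.zeros(3),K,d)[0][:,0]
def snap(n,f,crop=None,s=1):
    im=ctrl.camera(n)[:,:,::-1]
    if crop: x0,y0,x1,y1=crop; im=im[y0:y1,x0:x1]
    cv2.imwrite('pics/'+f,cv2.resize(im,None,fx=s,fy=s,interpolation=cv2.INTER_CUBIC))
E
python3 - <<'E'
from h import *
for n in("top","side"):print(ctrl.calibration(n)); snap(n,n+'0.png',None,1.25)
print(ctrl.read_state(),ctrl.grip_depth)
E
```

```text
pics
{'intrinsics': array([[619.73513918,   0.        , 322.95312436],
       [  0.        , 619.73513918, 243.96895864],
       [  0.        ,   0.        ,   1.        ]]), 'dist_coeffs': array([0.00557777, 0.        , 0.        , 0.        , 0.        ]), 'xyz': array([0.41968221, 0.02770087, 1.36913819]), 'attitude': array([ 0.10885704, -0.11435601, -1.54606978])}
{'intrinsics': array([[450.04255204,   0.        , 314.82898168],
       [  0.        , 450.04255204, 242.19371547],
       [  0.        ,   0.        ,   1.        ]]), 'dist_coeffs': array([-0.0055921,  0.       ,  0.       ,  0.       ,  0.       ]), 'xyz': array([0.46023648, 0.75004867, 0.68657428]), 'attitude': array([ 0.100894  , -1.32684356, -2.64695525])}
{'clock': 0.1, 'qpos': array([ 1.11189068e+00,  3.59431106e-01,  1.51132023e+00, -2.26949292e-05,
        1.27251751e+00, -1.15127514e-01]), 'joint_vel': array([-0.00071709, -0.00214796, -0.00257339, -0.00183755,  0.00106971,
        0.00036274]), 'effort': array([-8.27193844e-05, -5.16360712e+01, -2.71404397e+01,  6.75702374e-02,
        2.77918135e-02, -2.33600787e-05]), 'position': array([0.20197746, 0.56431296, 0.22189629]), 'ee_rot': array([-5.37262065e-01, -3.09485006e+00,  2.53452650e-03]), 'ft_force': array([-0.010618  ,  0.41151608, -0.58392077]), 'wrist_torque': array([ 0.00167367,  0.02294664, -0.01355179]), 'grip_force': 0.0, 'finger_gap': 1.0013445390420257} 0.0187
```

View pics/top0.png

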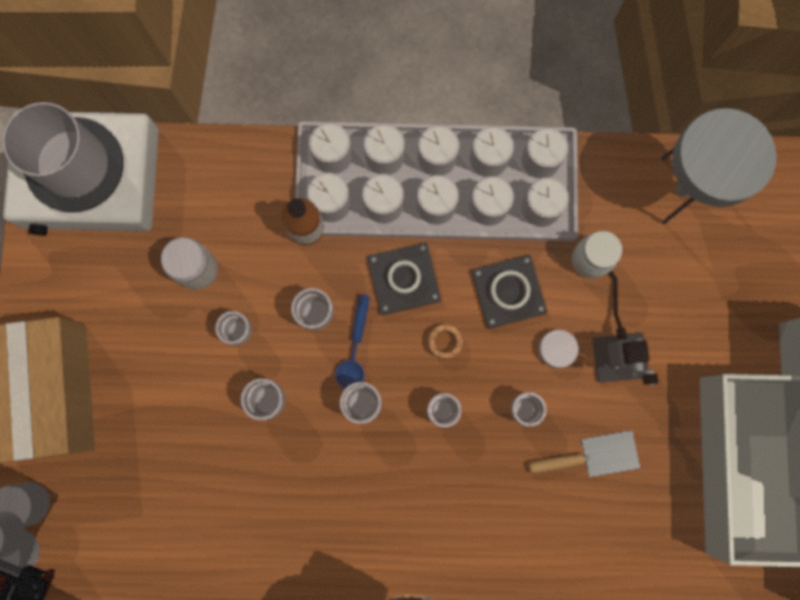

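View pics/side0.png

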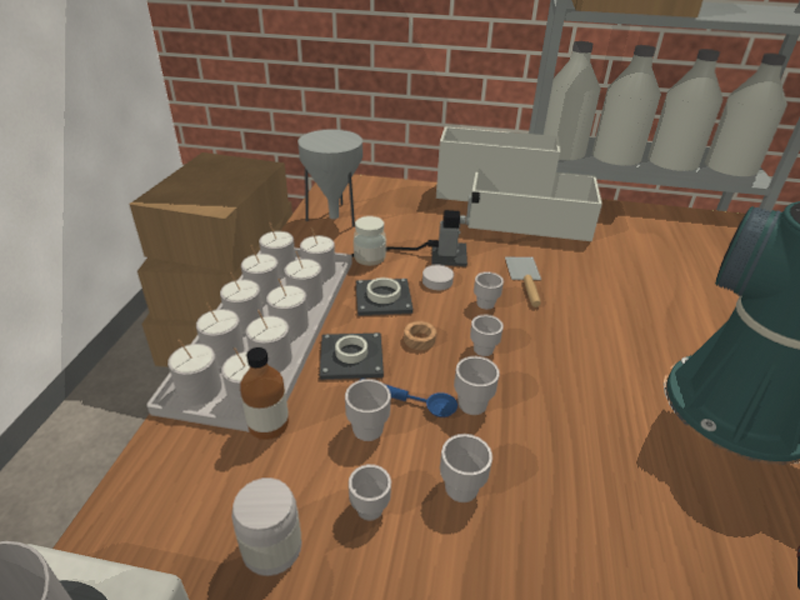

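The top view shows large tins at (312,308), (262,399) and (361,402), and small tins at (233,327), (444,410) and (529,409). The narrow plate is at (404,278), the wide plate at (509,291) and the switch at about (621,357), with its roller near (650,378). The side view agrees, and the can, bottle and jar are standing. I'll enlarge for closer readings.

Run:
```python
from h import *
im=cv2.imread('pics/top0.png')
raw=ctrl.camera("top")[:,:,::-1]; cv2.imwrite('pics/raw.png',raw)
cv2.imwrite('pics/c1.png',cv2.resize(raw[180:350,170:440],None,fx=2.96,fy=2.96,interpolation=cv2.INTER_CUBIC))
cv2.imwrite('pics/c2.png',cv2.resize(raw[240:330,440:540],None,fx=6,fy=6,interpolation=cv2.INTER_CUBIC))
```

```text
(no output)
```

View pics/c1.png

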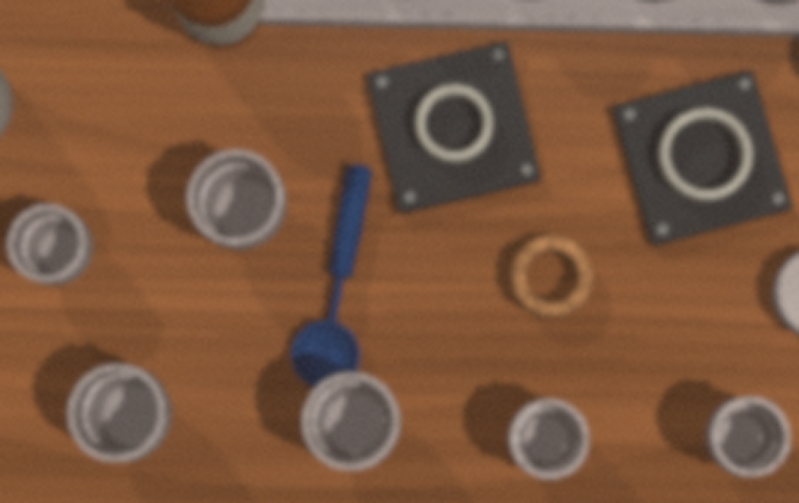

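View pics/c2.png

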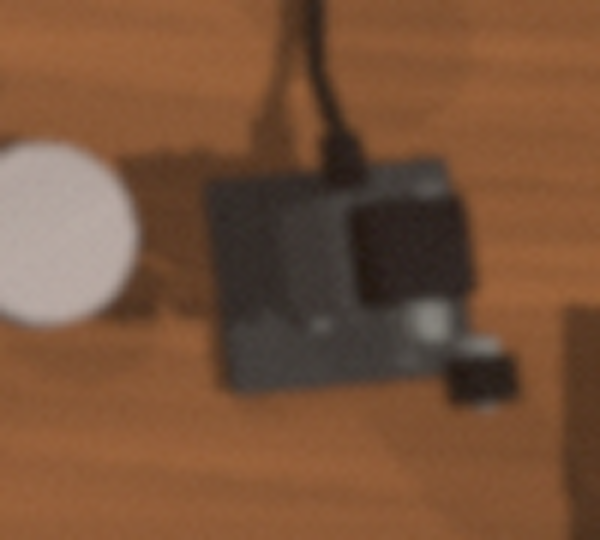

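The crop gives rim centres of L (237,199), (119,412), (352,420) and S (49,243), (549,438), (750,436). The collars are at (455,122) narrow and (706,154) wide. In the switch crop the roller is at about (482,379), and the plate corners are (208,182), (442,160) and (230,390).

Run:
```python
from h import *
raw=cv2.imread('pics/raw.png')
def c1(x,y):return 170+x/2.96-.3,180+y/2.96-.3
def c2(x,y):return 440+x/6-.4,240+y/6-.4
T={'LA':(237,199,.076),'LB':(119,412,.076),'LC':(352,420,.076),'SA':(49,243,.06),'SB':(549,438,.06),'SC':(750,436,.06),'DS':(455,122,.03),'DL':(706,154,.03)}
for k,(x,y,z) in T.items():
    p=px2w("top",*c1(x,y),z); print(k,p.round(4),round(np.hypot(*p[:2]),3),w2px("side",p).round(0)*1.25)
rl=px2w("top",*c2(482,375),.155);print('roller',rl, w2px("side",[rl])*1.25)
for x,y in((208,182),(442,160),(230,390)):print(px2w("top",*c2(x,y),.004)[:2])
print('dock corners S',[px2w("top",*c1(*q),.012)[:2].round(3) for q in((366,75),(505,43),(538,180),(402,212))])
print('white disc',px2w("top",558/1.25,348/1.25,.03),'jar',px2w("top",597/1.25,247/1.25,.09),'bin',px2w("top",702/1.25,380/1.25,.12))
print('bottle',px2w("top",300/1.25,205/1.25,.15),'can',px2w("top",183/1.25,256/1.25,.1))
```

```text
LA [0.5956 0.1791 0.076 ] 0.622 [[368.75 395.  ]]
LB [0.4435 0.2557 0.076 ] 0.512 [[466.25 452.5 ]]
LC [0.4414 0.0927 0.076 ] 0.451 [[477.5 370. ]]
SA [0.5629 0.3144 0.06  ] 0.645 [[370.   481.25]]
SB [ 0.4321 -0.0461  0.06  ] 0.435 [[487.5  323.75]]
SC [ 0.4366 -0.1884  0.06  ] 0.475 [[488.75 280.  ]]
DS [0.663  0.0252 0.03  ] 0.664 [[351.25 345.  ]]
DL [ 0.6432 -0.1611  0.03  ] 0.663 [[383.75 286.25]]
roller [ 0.4877565 -0.3621376  0.155    ] [[474.80397808 194.7961638 ]]
[ 0.56503383 -0.31117011]
[ 0.57511371 -0.3977336 ]
[ 0.48870975 -0.31820365]
dock corners S [array([0.701, 0.093]), array([ 0.728, -0.011]), array([ 0.624, -0.038]), array([0.597, 0.063])]
white disc [ 0.54249122 -0.24404809  0.03      ] jar [ 0.70935933 -0.29887107  0.09      ] bin [ 0.48776247 -0.45706742  0.12      ]
bottle [0.75435622 0.19659795 0.15      ] can [0.67612046 0.39478467 0.1       ]
```

Request:
arm_command --commands "-1 0 0 0 -0.115; -1 0 0 0 -0.115; -1 0 0 0 -0.114; -1 -36 0 0 0; -1 -36 0 0 0; -1 -36 0 0 0; -1 -36 0 0 0; -1 -36 0 0 0" --squeeze 15

```text
clock: 0.82
position: [0.3836, 0.5646, 0.2223]
ee_rot: [0.001, -3.141, 0.001]
ft_force: [0.6, -0.5, -0.2]
finger_gap: 0.435
grip_force: 0.0
```

Request:
arm_command --commands "-1 -14 -38 0 0; -1 -14 -38 0 0; -1 -14 -38 0 0; -1 -14 -38 0 0; -1 -14 -38 0 0; -1 -14 -38 0 0; -1 -14 -38 0 0; -1 -14 -38 0 0"

```text
clock: 1.48
position: [0.4944, 0.259, 0.2225]
ee_rot: [0.001, -3.141, 0.0]
ft_force: [1.0, 0.4, 0.3]
finger_gap: 0.003
grip_force: 0.0
```

Request:
arm_command --commands "-1 0 -40 0 0; -1 0 -40 0 0; -1 0 -40 0 0; -1 0 -40 0 0; -1 0 -40 0 0; -1 0 -40 0 0; -1 0 -40 0 0; -1 0 -40 0 0"

```text
clock: 2.15
position: [0.4938, -0.0609, 0.2226]
ee_rot: [0.0, -3.141, 0.0]
ft_force: [1.1, -0.1, -0.2]
finger_gap: 0.003
grip_force: 0.0
```

Request:
arm_command --commands "-1 0 -40 0 0; -1 0 -40 0 0; -1 0 -40 0 0; -1 0 -40 0 0; -1 0 -40 0 0; -1 0 -40 0 0; -1 0 -40 0 0; -1 0 -40 0 0"

```text
clock: 2.82
position: [0.4938, -0.381, 0.2225]
ee_rot: [-0.0, -3.141, -0.0]
ft_force: [0.3, 0.4, 0.7]
finger_gap: 0.007
grip_force: 0.0
```

Request:
arm_command --commands "-1 6 -33 0 0; -1 0 0 30 0; -1 0 0 30 0; -1 0 0 29 0; -1 0 0 0 0"

```text
clock: 3.23
position: [0.485, -0.4091, 0.1276]
ee_rot: [-0.001, -3.134, -0.012]
ft_force: [-0.5, 1.0, -0.4]
finger_gap: 0.005
grip_force: 0.0
```

Run:
```python
from h import *
a=ctrl.camera("top")[:,:,::-1][220:340,440:570]; b=ctrl.camera("side")[:,:,::-1][110:230,320:450]
cv2.imwrite('pics/sw1.png',np.hstack([cv2.resize(i,(400,369),interpolation=cv2.INTER_CUBIC) for i in(a,b)]))
```

```text
(no output)
```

View pics/sw1.png

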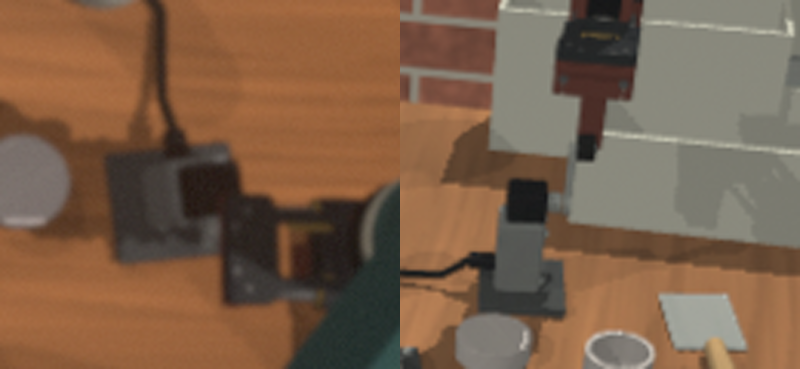

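The side crop shows the closed fingers directly behind the roller at (587,147), in line with it, with the lever upright. I'll push gradually.

Request:
arm_command --commands "-1 0 10 0 0; -1 0 10 0 0; -1 0 10 0 0; -1 0 10 0 0; -1 0 0 0 0"

```text
clock: 3.75
position: [0.4888, -0.3702, 0.135]
ee_rot: [-0.003, 3.141, -0.002]
ft_force: [0.5, -1.7, 1.3]
finger_gap: 0.006
grip_force: 1.0
```

Request:
arm_command --commands "-1 0 6 0 0; -1 0 6 0 0; -1 0 0 0 0;-1 0 0 0 0"

```text
clock: 4.08
position: [0.4886, -0.3602, 0.1339]
ee_rot: [-0.001, 3.141, -0.001]
ft_force: [-0.8, -3.8, 1.3]
finger_gap: 0.006
grip_force: 1.6
```

Run:
```python
from h import *
a=ctrl.camera("top")[:,:,::-1][220:340,440:570]; b=ctrl.camera("side")[:,:,::-1][110:230,320:450]
cv2.imwrite('pics/sw2.png',np.hstack([cv2.resize(i,(400,369),interpolation=cv2.INTER_CUBIC) for i in(a,b)]))
print(ctrl.read_state()['ft_force'])
```

```text
[-1.67851767 -2.30778513  1.56568122]
```

View pics/sw2.png

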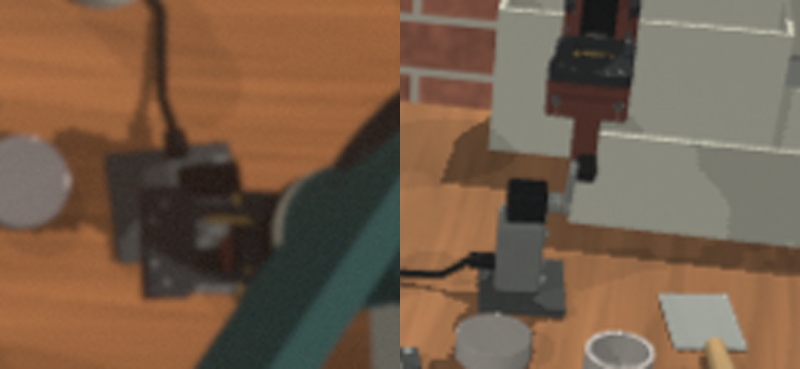

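The roller dropped from (587,147) to (586,168) in the side crop, so the lever is leaning. The force of about 3 N suggests it is near the click. I'll compare the projection and add a few mm.

Request:
arm_command --commands "-1 0 4 0 0; -1 0 0 0 0; -1 0 0 0 0;-1 0 0 0 0"

```text
clock: 4.52
position: [0.4887, -0.3566, 0.1336]
ee_rot: [-0.0, 3.141, -0.001]
ft_force: [0.7, -5.8, -1.9]
finger_gap: 0.007
grip_force: 2.4
```

Run:
```python
from h import *
for t in (0,.3,.45,.55,.65,.75,.9):
    s=55e-3*np.sin(t);P=np.array([.487-.1*s,-.3625+s,.094+.055*np.cos(t)])
    print(t,((w2px("side",P)[0]-[320,110])*3.077).round(0))
b=ctrl.camera("side")[:,:,::-1][120:200,340:420]
cv2.imwrite('pics/sw3.png',cv2.resize(b,(480,480),interpolation=cv2.INTER_CUBIC))
print(ctrl.read_state()['ft_force'])
```

```text
0 [184. 147.]
0.3 [184. 158.]
0.45 [184. 166.]
0.55 [184. 171.]
0.65 [184. 177.]
0.75 [184. 183.]
0.9 [183. 192.]
[ 0.99873739 -4.88966853 -2.11029518]
```

View pics/sw3.png

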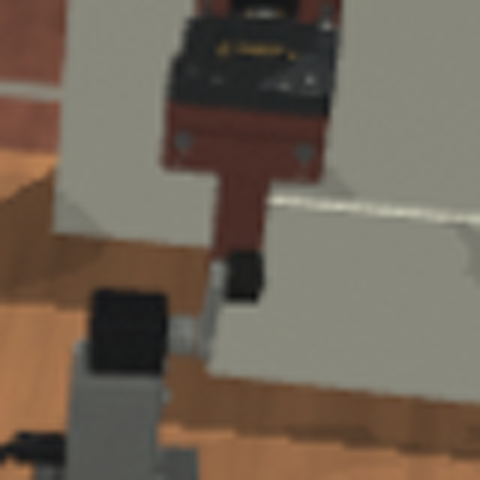

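The roller is at (244,276) in this crop, which corresponds to about 0.57 rad. A further 3 mm gives margin, then I'll back off and rise.

Request:
arm_command --commands "-1 0 3 0 0; -1 0 0 0 0; -1 0 0 0 0;-1 0 0 0 0; -1 0 -20 0 0; -1 0 -25 0 0;-1 0 -20 0 0; -1 0 0 0 0"

```text
clock: 5.23
position: [0.4887, -0.4207, 0.1336]
ee_rot: [0.003, 3.141, -0.001]
ft_force: [0.9, -1.2, 0.4]
finger_gap: 0.003
grip_force: 0.0
```

Request:
arm_command --commands "-1 0 0 -30 0; -1 0 0 -30 0; -1 0 0 -30 0;1 0 0 0 0"

```text
clock: 5.57
position: [0.4908, -0.4187, 0.2297]
ee_rot: [-0.0, 3.135, -0.007]
ft_force: [0.8, -0.2, 1.1]
finger_gap: 0.048
grip_force: 0.0
```

```bash
cat >> h.py <<'E'
T0={'LA':(.5956,.1791,.076),'LB':(.4435,.2557,.076),'LC':(.4414,.0927,.076),'SA':(.5629,.3144,.06),'SB':(.4321,-.0461,.06),'SC':(.4366,-.1884,.06)}
def check(names):
    raw=cv2.imread('pics/raw.png'); im=np.ascontiguousarray(ctrl.camera("top")[:,:,::-1])
    for n in names:
        p=np.array(T0[n]);u,v=w2px("top",p)[0]; iu,iv=int(round(u)),int(round(v)); r=20
        t=raw[iv-r:iv+r,iu-r:iu+r]; s=im[iv-r-45:iv+r+45,iu-r-45:iu+r+45]
        m=cv2.matchTemplate(s,t,cv2.TM_CCOEFF_NORMED);_,sc,_,l=cv2.minMaxLoc(m)
        print(n,round(sc,2),'shift px',l[0]-45,l[1]-45,'now',px2w("top",u+l[0]-45,v+l[1]-45,p[2])[:2].round(4))
E
python3 - <<'E'
from h import *
b=ctrl.camera("side")[:,:,::-1]; cv2.imwrite('pics/x.png',b)
s=b[110:190,340:420]
# roller rest: dark blob near (379.8,157.8)
k=b[150:170,373:388].max(2); print((k<60).sum(), np.argwhere(k<60).mean(0)+[150,373] if (k<60).any() else None)
check(['LA','LB','LC','SA','SB','SC'])
print(ctrl.read_state()['position'],ctrl.read_state()['ft_force'])
E
```

```text
41 [157.51219512 380.07317073]
LA 0.97 shift px 0 0 now [0.5956 0.1791]
LB 0.67 shift px 0 0 now [0.4435 0.2557]
LC 0.7 shift px 0 0 now [0.4414 0.0927]
SA 0.97 shift px 0 0 now [0.5629 0.3144]
SB 1.0 shift px 0 0 now [ 0.4321 -0.0461]
SC 1.0 shift px 0 0 now [ 0.4366 -0.1884]
[ 0.48895842 -0.4170181   0.22486268] [ 0.51019765  0.40338044 -0.68005077]
```

The roller has sprung back to rest at (380,157.5), as predicted, and no tin has moved. Next I'll pick SC.

Request:
arm_command --commands "1 8.6 38.3 0 0; 1 8.6 38.3 0 0; 1 8.6 38.3 0 0; 1 8.6 38.3 0 0; 1 8.6 38.3 0 0; 1 8.6 38.3 0 0; 1 0 0 36 0; 1 0 0 36 0"

```text
clock: 6.33
position: [0.4362, -0.1854, 0.1516]
ee_rot: [-0.005, 3.14, -0.0]
ft_force: [1.0, -0.3, 0.7]
finger_gap: 0.742
grip_force: 0.0
```

Request:
arm_command --commands "1 0 0 36 0; 1 0 0 36 0; 1 0 0 30 0; 1 0 0 17 0; 1 0 0 0 0; 1 0 0 0 0"

```text
clock: 6.83
position: [0.4346, -0.1865, 0.0312]
ee_rot: [0.0, -3.137, -0.005]
ft_force: [1.1, -0.3, 0.2]
finger_gap: 0.999
grip_force: 0.0
```

Run:
```python
from h import *
a=ctrl.camera("side")[:,:,::-1][200:260,350:430]
cv2.imwrite('pics/g1.png',cv2.resize(a,(640,480),interpolation=cv2.INTER_CUBIC))
check(['LA','SA'])
print(ctrl.read_state()['position'])
```

```text
LA 0.96 shift px 0 0 now [0.5956 0.1791]
SA 1.0 shift px 0 0 now [0.5629 0.3144]
[ 0.43677877 -0.18802981  0.03318484]
```

View pics/g1.png

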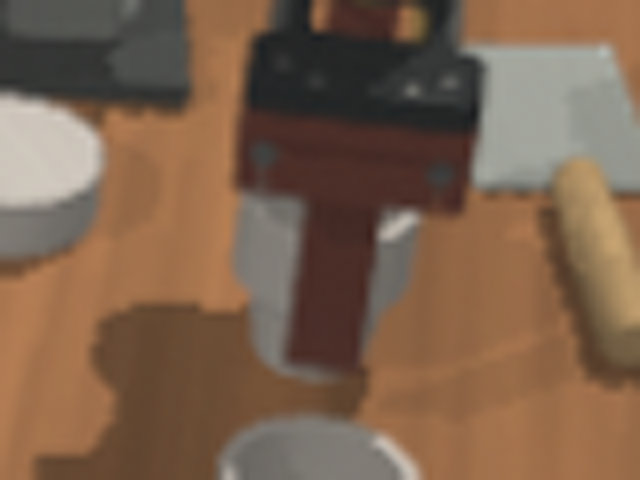

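The finger straddles the tin's centre, so I'll close and lift.

Request:
arm_command --commands "-1 0 0 0 0; -1 0 0 0 0; -1 0 0 0 0; -1 0 0 0 0; -1 0 0 0 0; -1 0 0 0 0; -1 0 0 0 0; -1 0 0 -20 0" --squeeze 15

```text
clock: 7.6
position: [0.4348, -0.1872, 0.0507]
ee_rot: [0.0, -3.137, -0.004]
ft_force: [-1.1, 0.8, -1.9]
finger_gap: 0.638
grip_force: 15.0
```

Request:
arm_command --commands "-1 0 0 -30 0; -1 0 0 -35 0; -1 0 0 -35 0; -1 0 0 -35 0; -1 0 0 -36 0"

```text
clock: 8.02
position: [0.4359, -0.1877, 0.2249]
ee_rot: [0.0, -3.14, -0.001]
ft_force: [1.0, -0.6, -1.1]
finger_gap: 0.634
grip_force: 15.0
```

Request:
arm_command --commands "-1 -28.3 26.7 0 0; -1 -28.3 26.7 0 0; -1 -28.3 26.7 0 0; -1 -28.3 26.7 0 0; -1 -28.3 26.7 0 0; -1 -28.3 26.7 0 0; -1 -28.3 26.7 0 0; -1 -28.3 26.7 0 0"

```text
clock: 8.68
position: [0.6637, 0.027, 0.2229]
ee_rot: [0.001, -3.14, 0.0]
ft_force: [-0.8, -1.4, -0.7]
finger_gap: 0.635
grip_force: 15.0
```

Request:
arm_command --commands "-1 0 0 35 0; -1 0 0 35 0; -1 0 0 35 0; -1 0 0 30 0; -1 0 0 15 0; -1 0 0 0 0; -1 0 0 0 0"

```text
clock: 9.27
position: [0.662, 0.0254, 0.0724]
ee_rot: [0.0, -3.138, -0.0]
ft_force: [0.5, -0.2, -1.6]
finger_gap: 0.634
grip_force: 15.0
```

Run:
```python
from h import *
a=ctrl.camera("side")[:,:,::-1][230:310,230:330]; b=ctrl.camera("top")[:,:,::-1][180:260,270:370]
cv2.imwrite('pics/p1.png',np.hstack([cv2.resize(i,(400,320),interpolation=cv2.INTER_CUBIC) for i in(a,b)]))
s=ctrl.read_state();print(s['position'],s['ft_force'],s['finger_gap'])
```

```text
[0.66422899 0.02523964 0.07494418] [-0.17259601 -1.15439536 -1.35189717] 0.6345491605926117
```

View pics/p1.png

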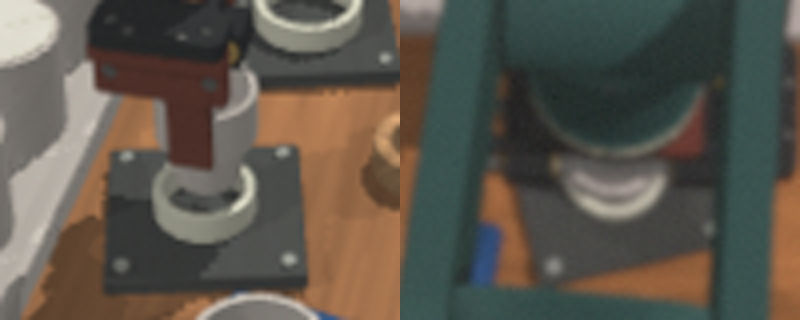

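Side crop: the foot is just above the collar, with the foot centre near x=212 and the collar centre at x=205. I'll compare with the projection.

Run:
```python
from h import *
def circ(x,y,z,r):
    a=np.linspace(0,2*np.pi,60);q=(w2px("side",np.c_[x+r*np.cos(a),y+r*np.sin(a),a*0+z])-[230,230])*4
    return q.min(0).round(0),q.max(0).round(0)
for n,z,r in(('collar',.03,.0285),('foot',.0418,.018),('band bottom',.0718,.028),('rim',.1018,.028)):print(n,*circ(.6635,.0252,z,r))
c=cv2.resize(cv2.imread('pics/p1.png')[:,:400],None,fx=2,fy=2,interpolation=cv2.INTER_CUBIC)[120:500,250:560]
cv2.imwrite('pics/p1b.png',cv2.resize(c,None,fx=1.5,fy=1.5))
```

```text
collar [152. 150.] [255. 218.]
foot [170. 146.] [236. 189.]
band bottom [149.  92.] [253. 158.]
rim [147.  49.] [253. 114.]
```

View pics/p1b.png

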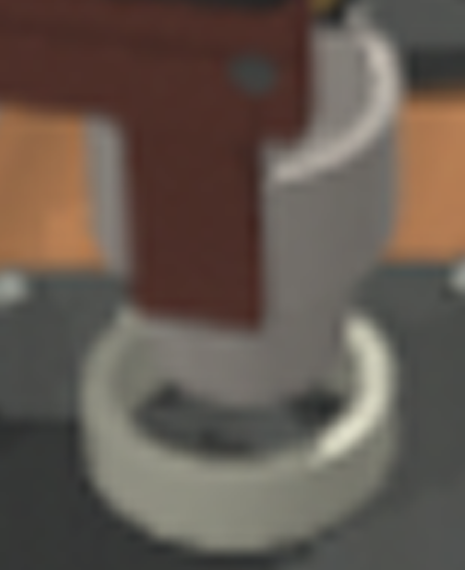

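The rim and foot sit about 2–3 mm towards −x of the collar axis. I'll refine the tin and collar centres from the first picture with circle detection.

```bash
cat >> h.py <<'E'
D0={'DS':(.663,.0252,.03),'DL':(.6432,-.1611,.03)}
RAD={'L':.034,'S':.028,'DS':.0285,'DL':.034}
def ring(g,p,r,win=8):
    # best circle: maximise mean radial gradient magnitude at projected rim, over shifts in mm
    a=np.linspace(0,2*np.pi,120,endpoint=False);best=None
    gx=cv2.Sobel(g,cv2.CV_32F,1,0);gy=cv2.Sobel(g,cv2.CV_32F,0,1)
    c=w2px("top",p)[0]; q=w2px("top",np.c_[p[0]+r*np.cos(a),p[1]+r*np.sin(a),a*0+p[2]])
    n=(q-c)/np.linalg.norm(q-c,axis=1)[:,None]
    for du in np.arange(-win,win+.1,.25):
        for dv in np.arange(-win,win+.1,.25):
            m=(q+[du,dv]).astype(np.float32)[None]
            s=-(cv2.remap(gx,m[...,0],m[...,1],1)[0]*n[:,0]+cv2.remap(gy,m[...,0],m[...,1],1)[0]*n[:,1])
            s=np.clip(s,-50,150).mean()
            if best is None or s>best[0]:best=(s,du,dv)
    return best,px2w("top",*(c+best[1:]),p[2])[:2]
E
python3 - <<'E'
from h import *
g=cv2.cvtColor(cv2.imread('pics/raw.png'),cv2.COLOR_BGR2GRAY).astype(np.float32)
g=cv2.GaussianBlur(g,(0,0),.8)
for n,p in {**T0,**D0}.items():
    b,w=ring(g,np.array(p),RAD.get(n,RAD.get(n[0])),3); print(n,np.round(b,2),w.round(4),((w-p[:2])*1e3).round(1))
E
```

```text
LA [98.24 -0.75 -1.  ] [0.5977 0.1808] [2.1 1.7]
LB [104.99  -1.     0.25] [0.4429 0.2577] [-0.6  2. ]
LC [110.86  -0.25   0.5 ] [0.4404 0.0932] [-1.   0.5]
SA [97.29 -0.75  0.  ] [0.5629 0.316 ] [-0.   1.6]
SB [113.24   0.5    0.25] [ 0.4316 -0.0472] [-0.5 -1.1]
SC [113.23   0.5    0.25] [ 0.4361 -0.1894] [-0.5 -1. ]
DS [150.    -0.75  -0.25] [0.6635 0.0269] [0.5 1.7]
DL [150.   -0.5  -0.5] [ 0.6443 -0.16  ] [1.1 1.1]
```

```bash
sed -i 's/np.clip(s,-50,150)/np.clip(s,-50,1000)/' h.py
python3 - <<'E'
from h import *
g=cv2.cvtColor(cv2.imread('pics/raw.png'),cv2.COLOR_BGR2GRAY).astype(np.float32)
g=cv2.GaussianBlur(g,(0,0),.8)
for n,p in {**T0,**D0}.items():
    b,w=ring(g,np.array(p),RAD.get(n,RAD.get(n[0])),3); print(n,np.round(b,2),w.round(4),((w-p[:2])*1e3).round(1))
p=px2w("top",170+706/2.96,180+154/2.96,.03);print(p)
for n,r in(('DS',.0225),('DL',.028)):
    b,w=ring(-g,np.array(D0[n]),r,3);print('inner',n,np.round(b,2),w.round(4))
E
```

```text
LA [98.52 -0.75 -1.  ] [0.5977 0.1808] [2.1 1.7]
LB [105.23  -1.     0.25] [0.4429 0.2577] [-0.6  2. ]
LC [117.39  -0.5    0.25] [0.4409 0.0937] [-0.5  1. ]
SA [98.77 -1.   -0.25] [0.5634 0.3165] [0.5 2.1]
SB [124.07   0.25   0.25] [ 0.4316 -0.0466] [-0.5 -0.5]
SC [116.79   0.25   0.  ] [ 0.4366 -0.1889] [ 0.  -0.5]
DS [201.63  -0.25   0.  ] [0.663  0.0257] [-0.   0.5]
DL [202.98   0.    -0.25] [ 0.6438 -0.1611] [0.6 0. ]
[ 0.6424998  -0.16172579  0.03      ]
inner DS [171.77  -0.25   0.  ] [0.663  0.0257]
inner DL [172.77   0.    -0.25] [ 0.6438 -0.1611]
```

The centres agree within 0.5 mm, so I'll add 1 mm in +x and lower gently, watching the force.

Request:
arm_command --commands "-1 -1 0 6 0; -1 0 0 6 0; -1 0 0 6 0; -1 0 0 6 0; -1 0 0 0 0; -1 0 0 0 0"

```text
clock: 9.87
position: [0.6636, 0.0253, 0.049]
ee_rot: [0.0, -3.14, 0.0]
ft_force: [-0.5, -0.3, -1.3]
finger_gap: 0.635
grip_force: 15.0
```

Request:
arm_command --commands "-1 0 0 2 0; -1 0 0 2 0; -1 0 0 1 0;-1 0 0 0 0; -1 0 0 0 0"

```text
clock: 10.28
position: [0.6645, 0.0253, 0.0451]
ee_rot: [-0.0, 3.141, -0.0]
ft_force: [-0.4, 0.0, 3.4]
finger_gap: 0.632
grip_force: 15.0
```

Contact at TCP z = 0.045, exactly the seated height. I'll release, rise, and go to SB.

Request:
arm_command --commands "1 0 0 0 0; 1 0 0 0 0; 1 0 0 0 0; 1 0 0 -29 0; 1 0 0 -38 0; 1 0 0 -38 0; 1 0 0 -37 0; 1 0 0 -37 0"

```text
clock: 10.95
position: [0.6638, 0.0254, 0.2253]
ee_rot: [0.0, -3.141, 0.0]
ft_force: [1.0, -0.0, 0.5]
finger_gap: 0.995
grip_force: 0.0
```

Request:
arm_command --commands "1 29 -9 0 0; 1 29 -9 0 0; 1 29 -9 0 0; 1 29 -9 0 0; 1 29 -9 0 0; 1 29 -9 0 0; 1 29 -9 0 0; 1 29 -9 0 0"

```text
clock: 11.62
position: [0.4306, -0.0469, 0.2236]
ee_rot: [-0.001, 3.142, -0.0]
ft_force: [0.1, -1.0, -0.1]
finger_gap: 0.998
grip_force: 0.0
```

```bash
cat >> h.py <<'E'
def look(names,win=3):
    check(names)
    g=cv2.GaussianBlur(cv2.cvtColor(np.ascontiguousarray(ctrl.camera("top")[:,:,::-1]),cv2.COLOR_BGR2GRAY).astype(np.float32),(0,0),.8)
    for n in names:
        b,w=ring(g,np.array(T0[n]),RAD[n[0]],win);print('ring',n,np.round(b,2),w.round(4))
    s=ctrl.read_state();print(s['clock'],s['position'].round(4))
E
python3 - <<'E'
from h import *
look(['LA','LB','LC','SA','SB'])
g=cv2.GaussianBlur(cv2.cvtColor(np.ascontiguousarray(ctrl.camera("top")[:,:,::-1]),cv2.COLOR_BGR2GRAY).astype(np.float32),(0,0),.8)
print(ring(g,np.array([.663,.0257,.072]),.028,3))
E
```

```text
LA 0.84 shift px 0 0 now [0.5956 0.1791]
LB 0.63 shift px 0 0 now [0.4435 0.2557]
LC 0.93 shift px 0 0 now [0.4414 0.0927]
SA 0.73 shift px 0 0 now [0.5629 0.3144]
SB 0.45 shift px -13 -1 now [ 0.4336 -0.0188]
ring LA [89.17 -0.75 -1.  ] [0.5977 0.1808]
ring LB [37.26 -1.5   0.  ] [0.4434 0.2588]
ring LC [105.84  -0.5    0.5 ] [0.4404 0.0937]
ring SA [64.03 -1.   -0.25] [0.5634 0.3165]
ring SB [ 0.6 -3.  -3. ] [ 0.4382 -0.0397]
11.7167 [ 0.4272 -0.0468  0.2231]
((np.float64(141.71171385858776), np.float64(-0.25), np.float64(-0.5)), array([0.66406924, 0.02625501]))
```

SC is seated at (.664,.026). Descending on SB.

Request:
arm_command --commands "1 0 0 36 0; 1 0 0 36 0; 1 0 0 36 0; 1 0 0 36 0; 1 0 0 30 0; 1 0 0 17 0; 1 0 0 0 0; 1 0 0 0 0"

```text
clock: 12.43
position: [0.4327, -0.0465, 0.032]
ee_rot: [0.001, -3.14, -0.001]
ft_force: [-0.4, -0.3, 0.0]
finger_gap: 1.0
grip_force: 0.0
```

Request:
arm_command --commands "-1 0 0 0 0; -1 0 0 0 0; -1 0 0 0 0; -1 0 0 0 0; -1 0 0 0 0; -1 0 0 0 0; -1 0 0 0 0; -1 0 0 -20 0"

```text
clock: 13.1
position: [0.4303, -0.0463, 0.0511]
ee_rot: [0.0, -3.137, -0.002]
ft_force: [-1.2, 0.2, -1.6]
finger_gap: 0.626
grip_force: 15.0
```

Request:
arm_command --commands "-1 0 0 -30 0; -1 0 0 -35 0; -1 0 0 -35 0; -1 0 0 -35 0; -1 0 0 -36 0"

```text
clock: 13.52
position: [0.4311, -0.0464, 0.2252]
ee_rot: [0.0, -3.141, -0.0]
ft_force: [0.8, 0.5, -1.6]
finger_gap: 0.626
grip_force: 15.0
```

Request:
arm_command --commands "-1 -29 9 0 0; -1 -29 9 0 0; -1 -29 9 0 0; -1 -29 9 0 0; -1 -29 9 0 0; -1 -29 9 0 0; -1 -29 9 0 0; -1 -29 9 0 0"

```text
clock: 14.18
position: [0.6648, 0.026, 0.2231]
ee_rot: [0.0, -3.14, 0.0]
ft_force: [-0.3, 0.2, -0.5]
finger_gap: 0.627
grip_force: 15.0
```

Request:
arm_command --commands "-1 0 0 35 0; -1 0 0 35 0; -1 0 0 35 0; -1 0 0 15 0; -1 0 0 0 0; -1 0 0 0 0; -1 0 0 0 0"

```text
clock: 14.77
position: [0.6651, 0.0253, 0.105]
ee_rot: [-0.0, 3.14, -0.0]
ft_force: [-0.7, 0.5, -1.0]
finger_gap: 0.625
grip_force: 15.0
```

Run:
```python
from h import *
a=ctrl.camera("side")[:,:,::-1][220:300,230:330]
cv2.imwrite('pics/p2.png',cv2.resize(a,(800,600),interpolation=cv2.INTER_CUBIC)[:, :])
s=ctrl.read_state();print(s['position'],s['ft_force'],s['finger_gap'])
```

```text
[0.66557823 0.02522478 0.10557011] [-0.42311346 -0.46740317 -1.22982944] 0.6259298163658277
```

View pics/p2.png

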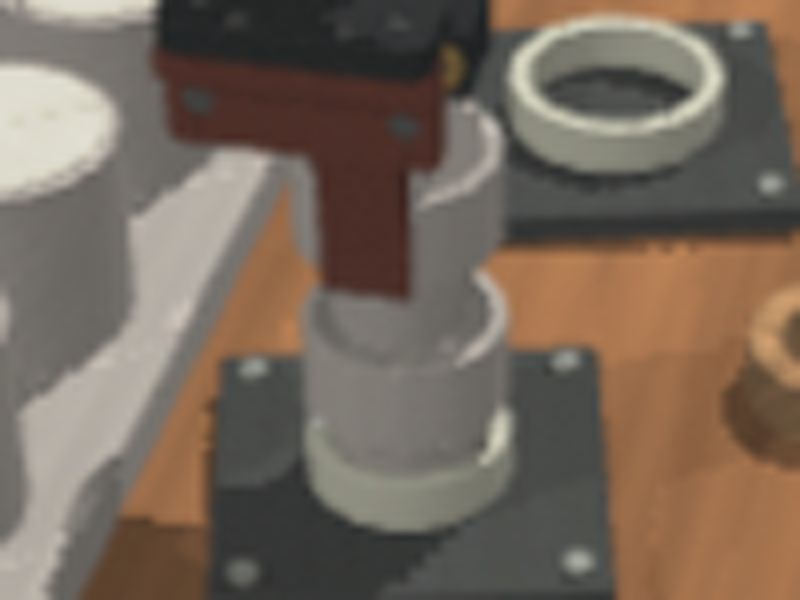

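The held tin (295–503) is centred over the seated one (305–508), so I'll lower into the nest.

Request:
arm_command --commands "-1 0 0.4 7 0; -1 0 0 7 0; -1 0 0 6 0; -1 0 0 5 0; -1 0 0 0 0; -1 0 0 0 0"

```text
clock: 15.32
position: [0.6636, 0.0258, 0.078]
ee_rot: [0.0, -3.14, 0.0]
ft_force: [0.6, 0.6, -1.5]
finger_gap: 0.625
grip_force: 15.0
```

Request:
arm_command --commands "-1 0 0 2 0; -1 0 0 2 0; -1 0 0 0 0; -1 0 0 0 0"

```text
clock: 15.65
position: [0.6648, 0.0257, 0.0752]
ee_rot: [-0.0, 3.14, -0.0]
ft_force: [0.6, -1.0, 1.3]
finger_gap: 0.629
grip_force: 15.0
```

Request:
arm_command --commands "1 0 0 0 0; 1 0 0 0 0; 1 0 0 0 0; 1 0 0 -29 0; 1 0 0 -40 0; 1 0 0 -40 0; 1 0 0 -40 0; 1 0 0 0 0"

```text
clock: 16.32
position: [0.6691, 0.0255, 0.2329]
ee_rot: [-0.0, 3.127, -0.002]
ft_force: [1.6, 0.1, 0.6]
finger_gap: 1.005
grip_force: 0.0
```

Run:
```python
from h import *
look(['LA','LB','LC','SA'])
```

```text
LA 0.67 shift px 0 0 now [0.5956 0.1791]
LB 1.0 shift px 0 0 now [0.4435 0.2557]
LC 0.31 shift px 21 -4 now [0.4506 0.0494]
SA 0.74 shift px 8 -13 now [0.5911 0.2989]
ring LA [100.05  -1.    -1.  ] [0.5977 0.1813]
ring LB [119.99  -1.     0.25] [0.4429 0.2577]
ring LC [ 4.09  3.   -3.  ] [0.4477 0.0867]
ring SA [ 6.19  3.   -3.  ] [0.5694 0.3084]
16.4167 [0.6654 0.0257 0.226 ]
```

Request:
arm_command --commands "1 12.6 36.2 0 0; 1 12.6 36.2 0 0; 1 12.6 36.2 0 0; 1 12.6 36.2 0 0; 1 12.6 36.2 0 0; 1 12.6 36.2 0 0; 1 12.6 36.2 0 0; 1 12.6 36.2 0 0"

```text
clock: 17.08
position: [0.561, 0.3163, 0.2211]
ee_rot: [0.0, -3.138, 0.003]
ft_force: [0.1, 0.2, 0.3]
finger_gap: 1.001
grip_force: 0.0
```

Run:
```python
from h import *
g=cv2.GaussianBlur(cv2.cvtColor(np.ascontiguousarray(ctrl.camera("top")[:,:,::-1]),cv2.COLOR_BGR2GRAY).astype(np.float32),(0,0),.8)
print(ring(g,np.array([.664,.026,.102]),.028,4))
look(['SA'])
```

```text
((np.float64(144.20287558821548), np.float64(-0.25), np.float64(-0.25)), array([0.66451714, 0.02653122]))
SA 0.41 shift px 24 -5 now [0.5747 0.264 ]
ring SA [-4.23 -3.    3.  ] [0.5564 0.3204]
17.2333 [0.5607 0.3173 0.2212]
```

The match says SA has been knocked to about (.591,.299). I'll look with the side camera.

Run:
```python
from h import *
a=np.ascontiguousarray(ctrl.camera("side")[:,:,::-1])
cv2.imwrite('pics/sa.png',cv2.resize(a[290:430,190:430],None,fx=3.2,fy=3.2,interpolation=cv2.INTER_CUBIC))
for z in(0,.03,.06):print(z,(w2px("side",[.5911,.2989,z])[0]-[190,290])*3.2)
```

```text
0 [296.20606902 337.96928794]
0.03 [294.86612889 304.51832426]
0.06 [293.46230783 269.45257097]
```

View pics/sa.png

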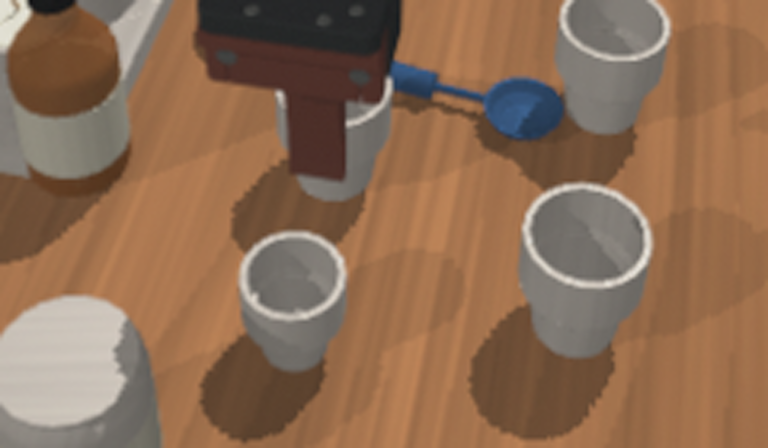

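SA is upright, with its rim centred at (293.5,276.5). Both cameras agree roughly, so I'll refine.

Run:
```python
from h import *
print(px2w("side",190+293.5/3.2-.3,290+276.5/3.2-.3,.06))
x=px2w("side",190+586.5/3.2-.3,290+235/3.2-.3,.076);print('LB side',x)
g=cv2.imread('pics/raw.png')
```

```text
[0.59063338 0.30266988 0.06      ]
LB side [0.44411628 0.25792698 0.076     ]
```

Request:
arm_command --commands "1 -10 -35 0 0; 1 -10 -35 0 0; 1 -8 -35 0 0; 1 0 -35 0 0; 1 0 0 0 0"

```text
clock: 17.7
position: [0.5913, 0.1675, 0.2223]
ee_rot: [-0.009, -3.139, 0.007]
ft_force: [-0.0, 0.3, 0.2]
finger_gap: 0.998
grip_force: 0.0
```

Run:
```python
from h import *
T0['SA']=(.591,.3,.06)
g=cv2.GaussianBlur(cv2.cvtColor(np.ascontiguousarray(ctrl.camera("top")[:,:,::-1]),cv2.COLOR_BGR2GRAY).astype(np.float32),(0,0),.8)
print(ring(g,np.array(T0['SA']),.028,5), ctrl.read_state()['position'])
```

```text
((np.float64(34.438025343629945), np.float64(-0.25), np.float64(0.5)), array([0.58991517, 0.30047633])) [0.59116761 0.17040757 0.22247854]
```

Request:
arm_command --commands "1 0 32 0 0; 1 0.5 32 0 0; 1 0 32 0 0; 1 0 29.6 0 0; 1 0 0 36 0; 1 0 0 36 0; 1 0 0 36 0; 1 0 0 36 0"

```text
clock: 18.42
position: [0.5903, 0.3012, 0.0777]
ee_rot: [0.001, -3.141, 0.0]
ft_force: [0.5, -0.8, -1.6]
finger_gap: 1.0
grip_force: 0.0
```

Request:
arm_command --commands "1 0 0 30 0; 1 0 0 17 0; 1 0 0 0 0; 1 0 0 0 0"

```text
clock: 18.75
position: [0.5897, 0.3005, 0.0312]
ee_rot: [-0.0, -3.138, 0.002]
ft_force: [-0.6, -0.4, -0.3]
finger_gap: 0.998
grip_force: 0.0
```

Request:
arm_command --commands "-1 0 0 0 0; -1 0 0 0 0; -1 0 0 0 0; -1 0 0 0 0; -1 0 0 0 0; -1 0 0 0 0; -1 0 0 0 0; -1 0 0 -20 0"

```text
clock: 19.42
position: [0.5882, 0.2998, 0.0497]
ee_rot: [0.0, -3.136, 0.004]
ft_force: [0.1, -0.8, -1.8]
finger_gap: 0.635
grip_force: 15.0
```

Request:
arm_command --commands "-1 0 0 -30 0; -1 0 0 -35 0; -1 0 0 -35 0; -1 0 0 -35 0; -1 0 0 -36 0"

```text
clock: 19.83
position: [0.59, 0.3006, 0.2247]
ee_rot: [0.0, -3.14, 0.001]
ft_force: [-0.4, -1.0, -0.7]
finger_gap: 0.633
grip_force: 15.0
```

Request:
arm_command --commands "-1 -9.2 -34.4 0 0; -1 -9.2 -34.4 0 0; -1 -9.2 -34.4 0 0; -1 -9.2 -34.4 0 0; -1 -9.2 -34.4 0 0; -1 -9.2 -34.4 0 0; -1 -9.2 -34.4 0 0; -1 -9.2 -34.4 0 0"

```text
clock: 20.5
position: [0.6642, 0.0241, 0.2232]
ee_rot: [0.0, -3.141, -0.0]
ft_force: [1.2, 0.2, -0.7]
finger_gap: 0.634
grip_force: 15.0
```

Request:
arm_command --commands "-1 0 0 35 0; -1 0 0 35 0; -1 0 0 14 0; -1 0 0 0 0; -1 0 0 0 0; -1 0 0 0 0"

```text
clock: 21.0
position: [0.6654, 0.0259, 0.1409]
ee_rot: [-0.001, 3.14, -0.0]
ft_force: [-0.4, -1.0, -0.6]
finger_gap: 0.631
grip_force: 15.0
```

Run:
```python
from h import *
a=np.ascontiguousarray(ctrl.camera("side")[:,:,::-1])
cv2.imwrite('pics/p3.png',cv2.resize(a[210:300,235:325],None,fx=6,fy=6,interpolation=cv2.INTER_CUBIC))
s=ctrl.read_state();print(s['position'],s['finger_gap'])
```

```text
[0.66578228 0.02589179 0.14141009] 0.6345513445883736
```

View pics/p3.png

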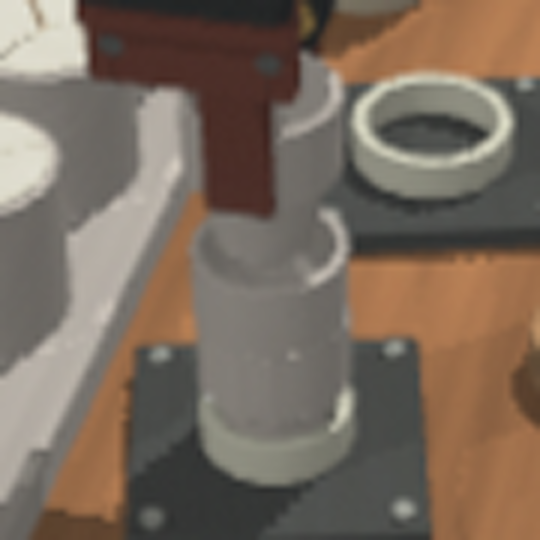

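The two stacked tins show no gap and the third is centred (264 against 271, the expected lean), so I'll lower it.

Request:
arm_command --commands "-1 0 0 8 0; -1 0 0 8 0; -1 0 0 8 0; -1 0 0 7 0; -1 0 0 0 0; -1 0 0 0 0; -1 0 0 2 0; -1 0 0 2 0"

```text
clock: 21.72
position: [0.6652, 0.0257, 0.1054]
ee_rot: [-0.0, 3.14, -0.0]
ft_force: [-1.1, 1.0, 18.4]
finger_gap: 0.637
grip_force: 15.0
```

Request:
arm_command --commands "-1 0 0 0 0; -1 0 0 0 0; -1 0 0 0 0"

```text
clock: 21.97
position: [0.6654, 0.0256, 0.1055]
ee_rot: [-0.0, 3.14, -0.0]
ft_force: [-0.1, -0.6, 4.7]
finger_gap: 0.631
grip_force: 15.0
```

Seated. I'll release and go for LA.

Request:
arm_command --commands "1 0 0 0 0; 1 0 0 0 0; 1 0 0 0 0; 1 0 0 -29 0; 1 0 0 -30 0; 1 0 0 -30 0; 1 0 0 -30 0; 1 0 0 0 0"

```text
clock: 22.63
position: [0.6679, 0.0256, 0.2303]
ee_rot: [-0.0, 3.132, -0.001]
ft_force: [0.7, 0.1, 0.1]
finger_gap: 0.999
grip_force: 0.0
```

Run:
```python
from h import *
look(['LA','LB','LC'])
```

```text
LA 0.67 shift px 0 0 now [0.5956 0.1791]
LB 1.0 shift px 0 0 now [0.4435 0.2557]
LC 0.32 shift px 22 -5 now [0.4527 0.0474]
ring LA [100.12  -1.    -1.  ] [0.5977 0.1813]
ring LB [120.35  -1.     0.25] [0.4429 0.2577]
ring LC [ 2.97  3.   -3.  ] [0.4477 0.0867]
22.7333 [0.6651 0.0257 0.2248]
```

Request:
arm_command --commands "1 13.4 31 0 0; 1 13.4 31 0 0; 1 13.4 31 0 0; 1 13.4 31 0 0; 1 13.4 31 0 0; 1 0 0 0 0; 1 0 0 0 0"

```text
clock: 23.32
position: [0.5953, 0.182, 0.2216]
ee_rot: [0.005, -3.138, 0.001]
ft_force: [0.1, 0.5, -0.7]
finger_gap: 0.998
grip_force: 0.0
```

Run:
```python
from h import *
g=cv2.GaussianBlur(cv2.cvtColor(np.ascontiguousarray(ctrl.camera("top")[:,:,::-1]),cv2.COLOR_BGR2GRAY).astype(np.float32),(0,0),.8)
print(ring(g,np.array([.6645,.026,.132]),.028,4),ring(g,np.array([.6645,.026,.162]),.028,4)[0])
look(['LB','LC'])
```

```text
((np.float64(134.84434124425223), np.float64(0.0), np.float64(-0.5)), array([0.66553414, 0.02602217])) (np.float64(142.7739476567901), np.float64(-0.25), np.float64(2.5))
LB 0.58 shift px 0 0 now [0.4435 0.2557]
LC 0.98 shift px 0 0 now [0.4414 0.0927]
ring LB [75.11 -1.25 -0.5 ] [0.4445 0.2583]
ring LC [126.79  -0.5    0.25] [0.4409 0.0937]
23.4667 [0.5974 0.1797 0.2225]
```

Request:
arm_command --commands "1 0 0 36 0; 1 0 0 36 0; 1 0 0 36 0; 1 0 0 36 0; 1 0 0 25 0; 1 0 0 12 0; 1 0 0 0 0; 1 0 0 0 0"

```text
clock: 24.13
position: [0.5979, 0.1799, 0.0426]
ee_rot: [-0.001, -3.141, 0.0]
ft_force: [0.5, 0.1, 0.1]
finger_gap: 0.999
grip_force: 0.0
```

Request:
arm_command --commands "-1 0 0 0 0; -1 0 0 0 0; -1 0 0 0 0; -1 0 0 0 0; -1 0 0 0 0; -1 0 0 0 0; -1 0 0 -20 0; -1 0 0 -30 0" --squeeze 18

```text
clock: 24.8
position: [0.5947, 0.1803, 0.0907]
ee_rot: [0.0, -3.136, 0.002]
ft_force: [0.3, 0.1, -1.1]
finger_gap: 0.765
grip_force: 18.0
```

Request:
arm_command --commands "-1 0 0 -35 0; -1 0 0 -35 0; -1 0 0 -35 0; -1 0 0 -26 0; -1 0 0 0 0; -1 -4.7 -34.2 0 0; -1 -4.7 -34.2 0 0"

```text
clock: 25.38
position: [0.6064, 0.1132, 0.2237]
ee_rot: [-0.006, 3.141, 0.0]
ft_force: [0.2, 0.0, -1.2]
finger_gap: 0.766
grip_force: 18.0
```

Request:
arm_command --commands "-1 -4.7 -34.2 0 0; -1 -4.7 -34.2 0 0; -1 -4.7 -34.2 0 0; -1 -4.7 -34.2 0 0; -1 -4.7 -34.2 0 0; -1 -4.7 -34.2 0 0; -1 -4.7 -34.2 0 0; -1 -4.7 -34.2 0 0"

```text
clock: 26.05
position: [0.6437, -0.1626, 0.2224]
ee_rot: [0.0, -3.14, -0.001]
ft_force: [-0.0, 0.6, -1.0]
finger_gap: 0.768
grip_force: 18.0
```

Request:
arm_command --commands "-1 0 0 35 0; -1 0 0 35 0; -1 0 0 35 0; -1 0 0 35 0; -1 0 0 0 0; -1 0 0 0 0; -1 0 0 0 0"

```text
clock: 26.63
position: [0.6451, -0.1614, 0.0848]
ee_rot: [-0.001, 3.141, -0.001]
ft_force: [-0.4, -0.4, -1.5]
finger_gap: 0.768
grip_force: 18.0
```

Run:
```python
from h import *
a=np.ascontiguousarray(ctrl.camera("side")[:,:,::-1])
cv2.imwrite('pics/p4.png',cv2.resize(a[180:260,265:345],None,fx=7,fy=7,interpolation=cv2.INTER_CUBIC))
s=ctrl.read_state();print(s['position'],s['finger_gap'])
def circ(x,y,z,r):
    t=np.linspace(0,2*np.pi,60);q=(w2px("side",np.c_[x+r*np.cos(t),y+r*np.sin(t),t*0+z])-[265,180])*7
    return q.min(0).round(0),q.max(0).round(0)
z=s['position'][2]-.043
for n,zz,r in(('collar',.03,.034),('foot',z,.0235),('rim',z+.076,.034)):print(n,*circ(.6438,-.1611,zz,r))
```

```text
[ 0.64593128 -0.16160444  0.08576194] 0.7672597515019545
collar [198. 293.] [386. 401.]
foot [227. 280.] [358. 354.]
rim [196.  84.] [393. 188.]
```

View pics/p4.png

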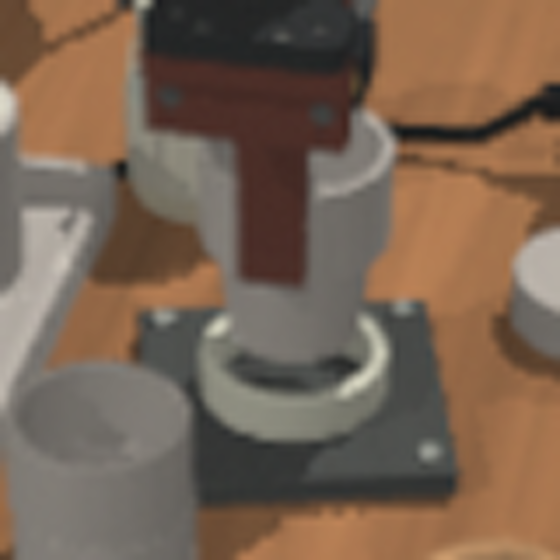

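The foot (about 230–362) is centred over the collar (198–390), so I'll lower it.

Request:
arm_command --commands "-1 0 0 7 0; -1 0 0 7 0; -1 0 0 7 0; -1 0 0 5 0; -1 0 0 0 0; -1 0 0 0 0; -1 0 0 2 0; -1 0 0 1 0"

```text
clock: 27.35
position: [0.6448, -0.1614, 0.0562]
ee_rot: [-0.001, 3.141, -0.001]
ft_force: [-5.8, 0.8, 17.9]
finger_gap: 0.771
grip_force: 18.0
```

Request:
arm_command --commands "-1 0 0 0 0; -1 0 0 0 0; -1 0 0 0 0"

```text
clock: 27.6
position: [0.6448, -0.1614, 0.0562]
ee_rot: [-0.0, 3.141, -0.001]
ft_force: [-3.1, 1.1, 7.7]
finger_gap: 0.764
grip_force: 18.0
```

Request:
arm_command --commands "1 0 0 0 0; 1 0 0 0 0; 1 0 0 0 0; 1 0 0 -29 0; 1 0 0 -35 0; 1 0 0 -35 0; 1 0 0 -35 0; 1 0 0 -35 0"

```text
clock: 28.27
position: [0.6442, -0.1611, 0.225]
ee_rot: [0.0, -3.141, -0.0]
ft_force: [-0.0, 0.5, -0.0]
finger_gap: 0.999
grip_force: 0.0
```

Request:
arm_command --commands "1 25.4 31.8 0 0; 1 25.4 31.8 0 0; 1 25.4 31.8 0 0; 1 25.4 31.8 0 0; 1 25.4 31.8 0 0; 1 25.4 31.8 0 0; 1 25.4 31.8 0 0; 1 25.4 31.8 0 0"

```text
clock: 28.93
position: [0.4398, 0.0942, 0.2236]
ee_rot: [0.001, 3.141, 0.0]
ft_force: [0.8, 1.0, 0.5]
finger_gap: 0.999
grip_force: 0.0
```

Run:
```python
from h import *
g=cv2.GaussianBlur(cv2.cvtColor(np.ascontiguousarray(ctrl.camera("top")[:,:,::-1]),cv2.COLOR_BGR2GRAY).astype(np.float32),(0,0),.8)
print(ring(g,np.array([.6445,-.161,.088]),.034,4))
print(ring(g,np.array([.6645,.026,.132]),.028,4))
look(['LB','LC'])
```

```text
((np.float64(145.00223777224804), np.float64(-0.25), np.float64(0.25)), array([ 0.64395615, -0.16047595]))
((np.float64(129.42040488071743), np.float64(0.0), np.float64(-0.5)), array([0.66553414, 0.02602217]))
LB 0.43 shift px -1 0 now [0.4435 0.2578]
LC 0.39 shift px 15 42 now [0.3567 0.0594]
ring LB [60.14 -1.75  0.5 ] [0.4424 0.2593]
ring LC [ 1.16  1.75 -1.75] [0.4451 0.0892]
29.0833 [0.4392 0.0948 0.2236]
```

Request:
arm_command --commands "1 0 0 36 0; 1 0 0 36 0; 1 0 0 36 0; 1 0 0 36 0; 1 0 0 25 0; 1 0 0 12 0; 1 0 0 0 0; 1 0 0 0 0"

```text
clock: 29.75
position: [0.4419, 0.0923, 0.0421]
ee_rot: [-0.001, -3.14, 0.001]
ft_force: [-0.5, 0.1, 0.1]
finger_gap: 1.0
grip_force: 0.0
```

Request:
arm_command --commands "-1 0 0 0 0; -1 0 0 0 0; -1 0 0 0 0; -1 0 0 0 0; -1 0 0 0 0; -1 0 0 0 0; -1 0 0 -20 0; -1 0 0 -30 0"

```text
clock: 30.42
position: [0.4388, 0.093, 0.0916]
ee_rot: [0.001, -3.136, 0.001]
ft_force: [1.3, 0.3, -3.1]
finger_gap: 0.783
grip_force: 18.0
```

Request:
arm_command --commands "-1 0 0 -35 0; -1 0 0 -35 0; -1 0 0 -35 0; -1 0 0 -26 0; -1 0 0 0 0"

```text
clock: 30.83
position: [0.4445, 0.0934, 0.2291]
ee_rot: [-0.001, 3.132, 0.001]
ft_force: [1.3, 0.0, -1.2]
finger_gap: 0.783
grip_force: 18.0
```

Request:
arm_command --commands "-1 -25.4 -31.8 0 0; -1 -25.4 -31.8 0 0; -1 -25.4 -31.8 0 0; -1 -25.4 -31.8 0 0; -1 -25.4 -31.8 0 0; -1 -25.4 -31.8 0 0; -1 -25.4 -31.8 0 0; -1 -25.4 -31.8 0 0"

```text
clock: 31.5
position: [0.6445, -0.1626, 0.222]
ee_rot: [0.0, -3.139, -0.001]
ft_force: [0.5, 1.0, -0.8]
finger_gap: 0.777
grip_force: 18.0
```

Request:
arm_command --commands "-1 0 0 35 0; -1 0 0 35 0; -1 0 0 19 0; -1 0 0 0 0; -1 0 0 0 0; -1 0 0 0 0"

```text
clock: 32.0
position: [0.645, -0.1613, 0.1355]
ee_rot: [-0.001, 3.141, -0.001]
ft_force: [0.4, -1.8, -1.7]
finger_gap: 0.781
grip_force: 18.0
```

Run:
```python
from h import *
a=np.ascontiguousarray(ctrl.camera("side")[:,:,::-1])
cv2.imwrite('pics/p5.png',cv2.resize(a[170:250,265:345],None,fx=7,fy=7,interpolation=cv2.INTER_CUBIC))
s=ctrl.read_state();print(s['position'],s['finger_gap'])
```

```text
[ 0.6456125  -0.16145004  0.13632416] 0.7785719698989357
```

View pics/p5.png

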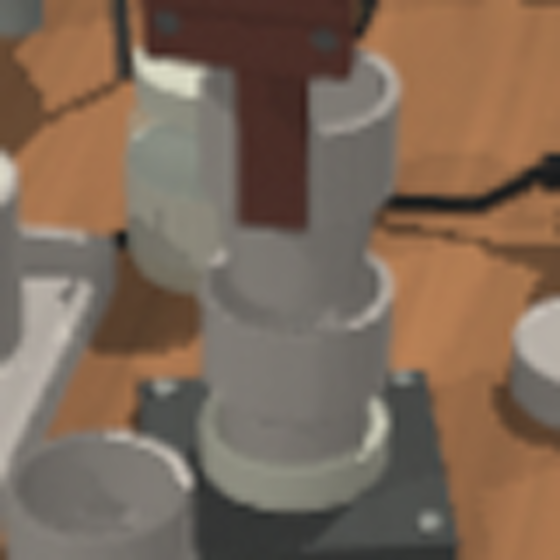

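The held tin (200–398) is centred over the lower rim (203–392). That was my 15th picture, one over the limit of 14. I miscounted, so I'll view no more and work from numeric measurements.

Request:
arm_command --commands "-1 -0.5 0.3 8 0; -1 0 0 8 0; -1 0 0 8 0; -1 0 0 8 0; -1 0 0 8 0; -1 0 0 0 0; -1 0 0 2 0; -1 0 0 2 0"

```text
clock: 32.72
position: [0.6454, -0.161, 0.0917]
ee_rot: [-0.0, 3.141, -0.0]
ft_force: [-5.4, 2.4, 19.2]
finger_gap: 0.778
grip_force: 18.0
```

Request:
arm_command --commands "-1 0 0 0 0; -1 0 0 0 0; -1 0 0 0 0"

```text
clock: 32.97
position: [0.6456, -0.161, 0.0917]
ee_rot: [-0.0, 3.14, -0.001]
ft_force: [-0.8, 0.9, 5.7]
finger_gap: 0.781
grip_force: 18.0
```

Request:
arm_command --commands "1 0 0 0 0; 1 0 0 0 0; 1 0 0 0 0; 1 0 0 -28 0; 1 0 0 -35 0; 1 0 0 -35 0; 1 0 0 -35 0; 1 0 0 0 0"

```text
clock: 33.63
position: [0.6492, -0.1625, 0.2316]
ee_rot: [-0.0, 3.13, -0.007]
ft_force: [0.9, -0.6, 1.1]
finger_gap: 0.997
grip_force: 0.0
```

Request:
arm_command --commands "1 16.8 34.9 0 0; 1 16.8 34.9 0 0; 1 16.8 34.9 0 0; 1 16.8 34.9 0 0; 1 16.8 34.9 0 0; 1 16.8 34.9 0 0; 1 0 0 0 0"

```text
clock: 34.22
position: [0.5399, 0.0538, 0.223]
ee_rot: [0.006, -3.138, -0.004]
ft_force: [-0.8, 0.5, -0.6]
finger_gap: 1.0
grip_force: 0.0
```

Run:
```python
from h import *
g=cv2.GaussianBlur(cv2.cvtColor(np.ascontiguousarray(ctrl.camera("top")[:,:,::-1]),cv2.COLOR_BGR2GRAY).astype(np.float32),(0,0),.8)
print(ring(g,np.array([.6445,-.161,.124]),.034,4))
print(ring(g,np.array([.6645,.026,.132]),.028,4))
look(['LB'])
```

```text
((np.float64(135.90193784263562), np.float64(-0.25), np.float64(0.25)), array([ 0.64397069, -0.16049001]))
((np.float64(31.57692779971473), np.float64(0.0), np.float64(-1.0)), array([0.66656851, 0.02604434]))
LB 1.0 shift px 0 0 now [0.4435 0.2557]
ring LB [111.54  -1.25   0.25] [0.4429 0.2583]
34.3667 [0.5443 0.0485 0.2236]
```

Request:
arm_command --commands "1 16.8 34.9 0 0; 1 16.8 34.9 0 0; 1 16.8 34.9 0 0; 1 16.8 34.9 0 0; 1 16.8 34.9 0 0; 1 16.8 34.9 0 0; 1 0 0 0 0"

```text
clock: 34.95
position: [0.4417, 0.2619, 0.2235]
ee_rot: [0.004, -3.141, -0.004]
ft_force: [1.4, -0.9, 0.4]
finger_gap: 1.004
grip_force: 0.0
```

Request:
arm_command --commands "1 0 0 36 0; 1 0 0 36 0; 1 0 0 36 0; 1 0 0 36 0; 1 0 0 25 0; 1 0 0 12 0; 1 0 0 0 0; 1 0 0 0 0"

```text
clock: 35.62
position: [0.4442, 0.2566, 0.0419]
ee_rot: [-0.002, -3.14, 0.001]
ft_force: [0.5, -0.6, 0.1]
finger_gap: 0.998
grip_force: 0.0
```

Request:
arm_command --commands "-1 0 0 0 0; -1 0 0 0 0; -1 0 0 0 0; -1 0 0 0 0; -1 0 0 0 0; -1 0 0 0 0; -1 0 0 -20 0; -1 0 0 -30 0"

```text
clock: 36.28
position: [0.4408, 0.2568, 0.0911]
ee_rot: [0.0, -3.136, 0.004]
ft_force: [-0.0, 0.3, -1.8]
finger_gap: 0.754
grip_force: 17.9
```

Request:
arm_command --commands "-1 0 0 -35 0; -1 0 0 -35 0; -1 0 0 -35 0; -1 0 0 -26 0; -1 0 0 0 0"

```text
clock: 36.7
position: [0.4463, 0.2593, 0.2294]
ee_rot: [-0.001, 3.132, 0.006]
ft_force: [0.2, 1.2, -1.6]
finger_gap: 0.754
grip_force: 17.9
```

Request:
arm_command --commands "-1 -16.8 -34.9 0 0; -1 -16.8 -34.9 0 0; -1 -16.8 -34.9 0 0; -1 -16.8 -34.9 0 0; -1 -16.8 -34.9 0 0; -1 -16.8 -34.9 0 0; -1 0 0 0 0"

```text
clock: 37.28
position: [0.5469, 0.0425, 0.2226]
ee_rot: [0.006, 3.14, -0.005]
ft_force: [-0.3, -0.4, -1.8]
finger_gap: 0.753
grip_force: 17.9
```

Request:
arm_command --commands "-1 -16.8 -34.9 0 0; -1 -16.8 -34.9 0 0; -1 -16.8 -34.9 0 0; -1 -16.8 -34.9 0 0; -1 -16.8 -34.9 0 0; -1 -16.8 -34.9 0 0; -1 0 0 0 0"

```text
clock: 37.87
position: [0.6474, -0.1673, 0.222]
ee_rot: [0.006, 3.14, -0.006]
ft_force: [0.5, -0.1, -1.9]
finger_gap: 0.754
grip_force: 17.9
```

Request:
arm_command --commands "-1 0 0 30 0; -1 0 0 19 0; -1 0 0 0 0; -1 0 0 0 0; -1 0 0 0 0"

```text
clock: 38.28
position: [0.6451, -0.1604, 0.175]
ee_rot: [-0.001, 3.142, -0.0]
ft_force: [0.0, -0.5, -2.3]
finger_gap: 0.752
grip_force: 17.9
```

Run:
```python
from h import *
a=np.ascontiguousarray(ctrl.camera("side")[:,:,::-1]);s=ctrl.read_state();print(s['position'],s['finger_gap'],s['ft_force'])
def edges(z0):
    # horizontal extent of grey (unsaturated) tin vs wood along image row through band mid height
    c=w2px("side",[.644,-.161,z0])[0];v=int(round(c[1]));hsv=cv2.cvtColor(a,cv2.COLOR_BGR2HSV)
    return c.round(1),v,hsv[v,int(c[0])-22:int(c[0])+23,1]
z=s['position'][2]-.043
for zz in(z+.05,.112):print(*edges(zz))
```

```text
[ 0.64570732 -0.16068225  0.17581783] 0.7559848023381787 [ 0.43604854  0.0370566  -1.57496452]
[307.2 175.7] 176 [ 55  32  26  26  25  26  26  26  24  21  20  22  20  42  89 122 119 122
 119 121 119 122 121 120  26  19  19  19  19  21  21  19  19  19  19  19
  48 114 135 135 136 135 135 135 135]
[306.9 201.7] 202 [ 30  29  30  29  29  31  31  31  31  26  21  20  20  19  20  19  22  21
  21  21  21  18  21  20  18  21  20  20  20  17  19  21  24  23  22  21
  21  71 128 128 130 132 136 135 134]
```

The right edges of the held and stacked tins coincide at column 321, so they are aligned. Lowering.

Request:
arm_command --commands "-1 0 0 9 0; -1 0 0 9 0; -1 0 0 9 0; -1 0 0 9 0; -1 0 0 8 0; -1 0 0 0 0; -1 0 0 2 0; -1 0 0 2 0"

```text
clock: 39.0
position: [0.6455, -0.161, 0.1276]
ee_rot: [-0.0, 3.141, -0.0]
ft_force: [-3.6, 0.4, 14.9]
finger_gap: 0.757
grip_force: 18.0
```

Request:
arm_command --commands "-1 0 0 0 0; -1 0 0 0 0; -1 0 0 0 0"

```text
clock: 39.25
position: [0.6455, -0.1611, 0.1277]
ee_rot: [-0.0, 3.14, -0.001]
ft_force: [-0.9, 0.2, 6.6]
finger_gap: 0.754
grip_force: 18.0
```

Request:
arm_command --commands "1 0 0 0 0; 1 0 0 0 0; 1 0 0 0 0; 1 0 0 -27 0; 1 0 0 -35 0; 1 0 0 -35 0; -1 0 0 0 0; -1 0 0 0 0"

```text
clock: 39.92
position: [0.6467, -0.1616, 0.2263]
ee_rot: [-0.0, 3.137, -0.003]
ft_force: [-1.3, 0.5, -0.6]
finger_gap: 0.884
grip_force: 0.0
```

Request:
arm_command --commands "-1 19.3 -32.1 0 0; -1 19.3 -32.1 0 0; -1 19.3 -32.1 0 0; -1 19.3 -32.1 0 0; -1 19.3 -32.1 0 0; -1 19.3 -32.1 0 0; -1 19.3 -32.1 0 0; -1 19.3 -32.1 0 0"

```text
clock: 40.58
position: [0.4886, -0.4184, 0.2217]
ee_rot: [0.0, -3.139, -0.003]
ft_force: [0.8, -0.2, 0.5]
finger_gap: 0.283
grip_force: 0.0
```

Run:
```python
from h import *
g=cv2.GaussianBlur(cv2.cvtColor(np.ascontiguousarray(ctrl.camera("top")[:,:,::-1]),cv2.COLOR_BGR2GRAY).astype(np.float32),(0,0),.8)
print(ring(g,np.array([.6445,-.161,.160]),.034,4))
print(ring(g,np.array([.6645,.026,.132]),.028,4))
a=ctrl.camera("side")[:,:,::-1]
cv2.imwrite('pics/side_pre.png',a)
s=ctrl.read_state();print(s['position'],s['finger_gap'])
# side-view rim template: gradient along projected rim ellipse as function of assumed height
gs=cv2.GaussianBlur(cv2.cvtColor(np.ascontiguousarray(a),cv2.COLOR_BGR2GRAY).astype(np.float32),(0,0),.7)
t=np.linspace(0,2*np.pi,90)
for n,(x,y,r,h) in{'L':(.6442,-.1606,.032,.160),'S':(.6650,.026,.026,.132)}.items():
    for dz in range(-12,14,3):
        q=w2px("side",np.c_[x+r*np.cos(t),y+r*np.sin(t),t*0+h+dz/1000]).astype(np.float32)[None]
        print(n,dz,cv2.remap(gs,q[...,0],q[...,1],1).mean().round(1))
```

```text
((np.float64(61.67378543526491), np.float64(-0.25), np.float64(-0.25)), array([ 0.64499265, -0.16050409]))
((np.float64(136.5076631638626), np.float64(0.0), np.float64(-0.5)), array([0.66553414, 0.02602217]))
[ 0.48693793 -0.42203117  0.22168546] 0.18539473316167412
L -12 116.6
L -9 117.6
L -6 119.9
L -3 126.7
L 0 137.3
L 3 142.9
L 6 144.2
L 9 144.5
L 12 144.3
S -12 120.4
S -9 122.5
S -6 128.0
S -3 142.4
S 0 153.7
S 3 141.9
S 6 125.7
S 9 119.5
S 12 119.1
```

Run:
```python
from h import *
a=cv2.imread('pics/side_pre.png')
gs=cv2.cvtColor(a,cv2.COLOR_BGR2GRAY).astype(np.float32)
c=np.array(ctrl.calibration("side")["xyz"])
for n,(x,y,r,hs) in{'L':(.6445,-.1606,.032,.160),'S':(.6655,.026,.026,.132)}.items():
    th=np.arctan2(c[1]-y,c[0]-x); t=th+np.linspace(-.9,.9,50); o=[]
    for dz in range(-15,16,1):
        q=w2px("side",np.c_[x+r*np.cos(t),y+r*np.sin(t),t*0+hs+dz/1000]).astype(np.float32)[None]
        o.append(int(cv2.remap(gs,q[...,0],q[...,1],1).mean()))
    print(n,o,'peak dz',np.argmax(o)-15)
```

```text
L [115, 115, 115, 115, 115, 115, 115, 115, 115, 115, 115, 116, 117, 118, 118, 117, 116, 114, 113, 113, 112, 112, 112, 112, 112, 112, 112, 113, 113, 113, 113] peak dz -2
S [115, 115, 115, 115, 115, 115, 115, 115, 115, 115, 116, 122, 132, 146, 158, 164, 162, 152, 141, 130, 122, 117, 115, 113, 112, 112, 111, 112, 112, 113, 113] peak dz 0
```

Request:
arm_command --commands "-1 2 0 0 0; -1 0 0 30 0; -1 0 0 30 0; -1 0 0 30 0; -1 0 0 0 0; -1 0 0 0 0; -1 0 0 0 0"

```text
clock: 41.27
position: [0.4895, -0.4173, 0.1346]
ee_rot: [-0.002, 3.141, -0.001]
ft_force: [0.2, -0.2, 0.3]
finger_gap: 0.003
grip_force: 0.0
```

Both stacks are at their full-home heights. Second click.

Request:
arm_command --commands "-1 0 10 0 0; -1 0 10 0 0; -1 0 10 0 0; -1 0 10 0 0; -1 0 10 0 0; -1 0 6 0 0; -1 0 0 0 0; -1 0 0 0 0"

```text
clock: 41.93
position: [0.4889, -0.3619, 0.1342]
ee_rot: [-0.001, 3.141, -0.002]
ft_force: [-0.8, -2.6, 3.0]
finger_gap: 0.007
grip_force: 1.5
```

Request:
arm_command --commands "-1 0 4 0 0; -1 0 3 0 0; -1 0 0 0 0; -1 0 0 0 0;-1 0 0 0 0; -1 0 0 0 0"

```text
clock: 42.43
position: [0.489, -0.3559, 0.1337]
ee_rot: [0.0, 3.141, -0.002]
ft_force: [-0.4, -4.5, -1.3]
finger_gap: 0.005
grip_force: 2.5
```

Run:
```python
from h import *
b=ctrl.camera("side")[:,:,::-1]; k=b[150:180,373:388].max(2); p=np.argwhere(k<60);print(len(p),p.mean(0)+[150,373])
for t in (0,.45,.55,.65,.75,.9):
    s=55e-3*np.sin(t);print(t,w2px("side",[.487-.1*s,-.3625+s,.094+.055*np.cos(t)])[0].round(1))
print(ctrl.read_state()['ft_force'])
```

```text
48 [165.5625     380.22916667]
0 [379.9 157.9]
0.45 [379.9 163.8]
0.55 [379.8 165.6]
0.65 [379.8 167.4]
0.75 [379.7 169.4]
0.9 [379.5 172.5]
[ 0.04944987 -4.57241152 -1.9318633 ]
```

The lever reads about 0.57 rad, with the click at 0.45. I'll add 3 mm for margin, hold, back off, and retreat upward.

Request:
arm_command --commands "-1 0 3 0 0; -1 0 0 0 0; -1 0 0 0 0;-1 0 0 0 0; -1 0 -20 0 0; -1 0 -25 0 0;-1 0 -22 0 0; -1 0 0 0 0"

```text
clock: 43.15
position: [0.489, -0.4223, 0.1337]
ee_rot: [0.003, 3.14, -0.002]
ft_force: [0.0, 0.0, 0.7]
finger_gap: 0.006
grip_force: 0.0
```

Request:
arm_command --commands "-1 0 0 -30 0; -1 0 0 -30 0; -1 0 0 -30 0;-1 0 0 0 0; -1 0 0 0 0;-1 0 0 0 0;-1 0 0 0 0; -1 0 0 0 0"

```text
clock: 43.82
position: [0.4879, -0.4176, 0.2219]
ee_rot: [0.0, -3.139, -0.004]
ft_force: [-0.4, -0.2, -0.4]
finger_gap: 0.004
grip_force: 0.0
```

Run:
```python
from h import *
b=ctrl.camera("side")[:,:,::-1]; k=b[150:180,373:388].max(2); p=np.argwhere(k<60);print(len(p),p.mean(0)+[150,373])
o=cv2.imread('pics/side0.png'); o=cv2.resize(o,(640,480),interpolation=cv2.INTER_AREA).astype(int)
# bystanders unchanged? mean abs diff in their boxes (bottle, can, jar)
for n,(x0,y0,x1,y1) in{'bottle':(192,280,232,350),'can':(186,380,242,460),'jar':(282,174,310,212)}.items():
    print(n,np.abs(b[y0:y1,x0:x1].astype(int)-o[y0:y1,x0:x1]).mean().round(1))
g=cv2.GaussianBlur(cv2.cvtColor(np.ascontiguousarray(ctrl.camera("top")[:,:,::-1]),cv2.COLOR_BGR2GRAY).astype(np.float32),(0,0),.8)
print(ring(g,np.array([.6445,-.161,.160]),.034,4));print(ring(g,np.array([.6645,.026,.132]),.028,4))
s=ctrl.read_state();print(s['clock'],s['position'],s['ft_force'])
```

```text
41 [157.51219512 380.07317073]
bottle 3.7
can 4.9
jar 12.2
((np.float64(63.16144663201852), np.float64(-0.25), np.float64(-0.25)), array([ 0.64499265, -0.16050409]))
((np.float64(135.63593007361496), np.float64(0.0), np.float64(-0.5)), array([0.66553414, 0.02602217]))
43.9167 [ 0.48814949 -0.41801843  0.22236244] [-0.04200991  0.65511652  0.05226547]
```

The roller is back at rest and both stacks are in place. The bottle and can regions match the first side picture. The jar's differs more because the large stack now partly hides it, and the last picture showed it standing. Handing in.

```bash
python3 -c "
from workcell import ctrl; print(ctrl.job_done())"
```

```text
the job is handed in; nothing more can be done
None
```

The job is handed in at about 44 s: the switch was clicked before and after loading and sprang back both times, the three large and three small tins are nested fully home on their plates, and the bottle, jar and can were left standing (I viewed 15 pictures, one over the limit of 14).

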